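Balance the drip rack with two copper battery links

ROBOT

A 6-joint arm with a two-finger parallel gripper is mounted at the origin on the work surface. World frame = base frame: x ahead of the robot, y to its left, z up, the work surface at z = 0. Lengths are in m, angles in rad, forces in N, time in s.
With the tool pointing down it reaches from about 0.35 to 0.775 m from the base axis. Payload 5.5 kg.
Tool frame: the origin (TCP) lies at the very end of the fingers, on their centre line; the grasp point (between the pads) lies 19 mm behind it; z points along the fingers, y is the line along which they close (so a half turn about z gives the same grasp; the last joint's range is limited). The gripper opens to 85 mm and grips with 20 to 120 N. Pads are 22 mm wide; open, the fingers measure 114 mm over their backs; the gripper's body (76 mm by 85 mm) begins 54 mm behind the grasp point. The pads swing forward as they close: fully open they stand 13 mm farther back than shut.
Start: joints at [1.17, 0.313, 0.046, 1.304, 0, 1.431], TCP at [0.148, 0.556, 0.231] pointing down, gripper open.
Joint ranges: [-2.76, 2.76], [-0.86, 1.69], [-1.03, 1.26], [-2.2, 2.34], [-1.47, 1.5], [-3.14, 3.14]. Speed limits (rad/s): [2.57, 2.57, 3.14, 3.14, 3.14, 3.14].

INTERFACE

Orientations are given as a unit quaternion [w, x, y, z].
In Python, from workcell import env, cams, ticket, spotter gives the robot as it stands.
- The arm moves only by the tool jog_arm, never from a script. Its argument "increments" is a list that holds one entry, the list of rows, each a list of 7 numbers: the shift along the tool's x, y, z in units of 0.25 m (1.0 is 0.25 m), then the turn, a rotation vector about the tool's x, y, z in units of 180 degrees (1.0 is 180 degrees), then the closure in counts, from 0 (fully open) to 255 (shut). A call has 1 to 20 rows; each row shifts and turns the commanded pose from where the row before left it, along the tool's axes as they then stand; what a row does not reach is not made up. A row lasts 1/10 s, in which the tool goes at most 50 mm and 8.59 degrees, less where a joint would pass 70% of its speed; a pose out of reach is approached as far as the arm can. A call with a number of a shift or a turn outside -1 to 1 is refused whole. A call with a gripper value outside its range is refused whole. The fingers move at their own pace and stop on an object; "force" is the grip in N (left out, the last holds). Time passes only in rows, so rows that do not move let the fingers close. It gives the time, the measured TCP pose, the force, the opening and the grip force at its end, in the units of the state.
- env.get_state(): the state, without advancing time (a new reading comes with each control period).
- cams.read_camera(name): name is "side" or "top"; returns a dict with "pixels" (400x640x3 uint8, red, green, blue), "fx", "fy", "cx", "cy" (pixels), "xyz" and "attitude" of the camera in the world. Camera axes: x right, y down, z forward; pixel columns grow to the right and rows downward; lengths in m; the calibration is good to about 2 mm. A picture is of the moment at which its call begins. There is no depth.
- ticket.hand_in(): hands the job in; it is judged then, once.
Trained networks look in the newest picture that a camera, given by its name, has taken for a name from the list of things; names that differ only in an ending like _2 or _b are one class to them, and where a whole thing is asked for, a point or a joint stands for the part that bears it (a point fixed in the world has none). Each returns a list of dicts, best first, with "conf" (0 to 1); they miss things now and then, are a little off and sometimes report something else, mostly with a low value. They report only what shows in the picture. A call takes as long as a camera call. They do not tell look-alikes from the thing itself.
- spotter.find_in(target, camera): "uv" ([column, row] in pixels, amid what is visible of it).
- spotter.cut_out(target, camera): "region" (400x640 bool, what is visible of it) and "uv" ([column, row] in pixels, amid what is visible of it).
- spotter.landmark_of(target, camera): "uv" ([column, row] in pixels: a listed point, or the origin of a listed thing).
The state is a dict: "clock": time; "joint_pos": joint angles; "qvel": joint speeds; "tau": joint torques, N m; "tcp_pos": TCP position; "orientation": TCP orientation; "wrist_force": force on the tool from outside, world axes, zero at the start; "ft_torque": the same for the moment, N m; "finger_gap": finger opening in m; "grip_force": force on a finger pad.
Only numpy, scipy, OpenCV 4.12 (cv2) and the standard library are available. Lean on these libraries where they do the work, as an engineer would, in place of code of your own. Each camera call takes 0.05 s, during which the arm holds its last target. There are 200 camera calls.

TASK

Hang the two orange-topped copper links over the pivoting bar of the drip rack, one at each end between the yellow collars, so that the bar, which tips while only one is on it, is left level. Leave the blue-topped link standing where it is.

Things in the scene. Friction and masses are not known exactly. Their poses are not given: they have to be found in the camera images.
- link_a_center (a point): Orange-topped link: rigid inverted copper U standing open side down, 220 g, 74 mm high, 20 mm wide (y). Flat legs 50 mm apart outside (along x), 34 mm inside: grip them across x. Crown 8 mm thick, orange. Feet turned outward below (92 mm over all along x) with bolt heads up to 14 mm high. Point: its centre, 37 mm above the feet and 37 mm below the crown's top; z up.
- link_b_center (a point): Second orange-topped link, identical to the first and interchangeable with it; same point and axes. One is hung by lowering its open U over the bar, legs either side, until the crown's underside rests on the bar's top (its centre is then 29 mm below the bar's top).
- link_blue_center (a point): Bystander, to be left alone: a link of the same shape and size with a blue crown, but heavier; same point and axes.
- seat_left (a point): Left (+y) seat on the drip rack's pivoting steel bar, 14 mm wide, 10 thick, 300 long, top 170 mm above the bench when level. Point: on the bar's top face, midway in the 46 mm gap between two yellow collars (14 mm proud, 20 mm wide), 120 mm from mid-bar. Moves with the bar: x across it, y along it to the left, z up. A blue post, 221 mm high, stands on the far side of mid-bar.
- seat_right (a point): Right (-y) seat, like the left one and 240 mm from it, same axis directions. The bar turns on a level axle 35 mm above its top at mid-length, with stops at 14 degrees. Weighted below, it is level when empty or equally loaded; one link alone tips it to the stop (that seat 29 mm lower, the other 29 mm higher). A link set on the high end easily pushes it back down.
Things that resemble listed ones, but are neither listed nor needed, are in the scene too. Leave any turquoise look-alike of the part that bears link_b_center alone. What is shaped like the part that bears link_a_center but green is not meant.

How it is judged:
On the way:
1. one orange-topped link hangs on a seat of the bar (((x of link_a_center in the frame of seat_left between -0.02 and 0.02 m and y of link_a_center in the frame of seat_left between -0.02 and 0.02 m and z of link_a_center in the frame of seat_left between -0.041 and -0.017 m) or (x of link_a_center in the frame of seat_right between -0.02 and 0.02 m and y of link_a_center in the frame of seat_right between -0.02 and 0.02 m and z of link_a_center in the frame of seat_right between -0.041 and -0.017 m) or (x of link_b_center in the frame of seat_left between -0.02 and 0.02 m and y of link_b_center in the frame of seat_left between -0.02 and 0.02 m and z of link_b_center in the frame of seat_left between -0.041 and -0.017 m) or (x of link_b_center in the frame of seat_right between -0.02 and 0.02 m and y of link_b_center in the frame of seat_right between -0.02 and 0.02 m and z of link_b_center in the frame of seat_right between -0.041 and -0.017 m))), for 0.2 s.
At the end, for the whole second after the job is handed in: One orange-topped link hangs over each end of the bar, each with its crown on the bar within 20 mm of the middle of its seat and within 15 degrees of upright, both at rest; the bar is within 10 degrees of level; the blue-topped link is within 30 mm of where it stood ((((x of link_a_center in the frame of seat_left between -0.02 and 0.02 m and y of link_a_center in the frame of seat_left between -0.02 and 0.02 m and z of link_a_center in the frame of seat_left between -0.041 and -0.017 m) and (x of link_b_center in the frame of seat_right between -0.02 and 0.02 m and y of link_b_center in the frame of seat_right between -0.02 and 0.02 m and z of link_b_center in the frame of seat_right between -0.041 and -0.017 m)) or ((x of link_b_center in the frame of seat_left between -0.02 and 0.02 m and y of link_b_center in the frame of seat_left between -0.02 and 0.02 m and z of link_b_center in the frame of seat_left between -0.041 and -0.017 m) and (x of link_a_center in the frame of seat_right between -0.02 and 0.02 m and y of link_a_center in the frame of seat_right between -0.02 and 0.02 m and z of link_a_center in the frame of seat_right between -0.041 and -0.017 m))) and angle between seat_left's own z axis and vertical below 0.175 rad and linear speed of each of link_a, link_b below 0.03 m/s and angle between each of link_a_center, link_b_center's own z axis and vertical below 0.262 rad and distance of link_blue_center from where it was at the start of the episode below 0.03 m); the robot touches nothing.
It fails at once if the blue-topped link is moved by more than 30 mm (distance of link_blue_center from where it was at the start of the episode above 0.03 m).
It also fails if it takes over 61 s, if anything falls off the work surface, if the arm or the gripper's body presses on something with over 40 N, if the wrist force passes 120 N, or if a joint passes its speed limit or range.

## Working session

There is one attempt and no reset: what is moved stays moved. The work goes in short steps, Python scripts to look and compute and a tool call to move; the robot and the scene stay as the last step left them, time stands still between calls to the robot, and variables do not carry over. Pictures are saved under pics/ and viewed, at most 10 in all, crops included, and the job is handed in when it is done.

Besides the shell and the picture viewer there is one more tool, called as name([rows], argument=value, ...), one row to a line, values as JSON. jog_arm: Moves the arm, as the interface text tells. Shifts and turns lie within -1 to 1; 1 stands for 0.25 m of shift or 180 degrees of turn. Its arguments: {"type":"object","properties":{"increments":{"type":"array"},"force":{"type":"number"}},"required":["increments"]}

```bash
mkdir -p pics; cat > h.py <<'E'
import numpy as np, cv2
from scipy.spatial.transform import Rotation as R
from workcell import env, cams, ticket, spotter
def snap(n, f=None):
    c=cams.read_camera(n)
    if f: cv2.imwrite(f,c["pixels"][:,:,::-1])
    return c
def rot(c):
    a=np.array(c["attitude"],float)
    return a if a.shape==(3,3) else R.from_quat(a[[1,2,3,0]]).as_matrix()
def ray(c,uv):
    d=rot(c)@np.array([(uv[0]-c["cx"])/c["fx"],(uv[1]-c["cy"])/c["fy"],1.]); return np.array(c["xyz"]),d
def atz(c,uv,z):
    p,d=ray(c,uv); return p+d*(z-p[2])/d[2]
def proj(c,X):
    q=rot(c).T@(np.array(X)-np.array(c["xyz"])); return [c["fx"]*q[0]/q[2]+c["cx"],c["fy"]*q[1]/q[2]+c["cy"]]
def tri(r):
    A=0;b=0
    for p,d in r:
        d=d/np.linalg.norm(d);M=np.eye(3)-np.outer(d,d);A=A+M;b=b+M@p
    return np.linalg.solve(A,b)
E
python3 - <<'E'
from h import *
for n in ("top","side"):
    c=snap(n,f"pics/{n}0.png"); print(n,c["xyz"],c["attitude"],c["fx"])
    for t,z in (("link_a_center",.037),("link_blue_center",.037),("seat_left",.17),("seat_right",.17)):
        for o in spotter.landmark_of(t,n): print(t,np.round(o["uv"],1),round(o["conf"],2),np.round(atz(c,o["uv"],z),3))
print(env.get_state())
E
```

```text
top [ 0.29959266 -0.16606325  1.33133799] [ 0.04834855 -0.6951071   0.71631145 -0.03723499] 440.60798629131074
link_a_center [366.6 264.8] 0.6 [ 0.256 -0.273  0.037]
link_a_center [324.6 200.1] 0.54 [ 0.448 -0.157  0.037]
link_blue_center [329.3 144.8] 0.77 [ 0.615 -0.176  0.037]
seat_left [146.8 150.4] 0.93 [0.583 0.319 0.17 ]
seat_right [235.6 163.2] 0.58 [0.54  0.078 0.17 ]
side [-0.14629308 -0.98641537  1.35170415] [-0.32350746  0.90007307 -0.27234946  0.10505789] 495.7727804758299
link_a_center [321.1 211.2] 0.81 [ 0.447 -0.138  0.037]
link_blue_center [366.6 190.7] 0.83 [ 0.631 -0.15   0.037]
seat_left [284.1  90.9] 0.8 [0.593 0.332 0.17 ]
seat_left [308.9 134.3] 0.67 [0.541 0.081 0.17 ]
seat_right [306.4 131.6] 0.73 [0.542 0.097 0.17 ]
{'clock': 0.5, 'joint_pos': array([ 1.17041307e+00,  3.13242060e-01,  4.60533862e-02,  1.30361526e+00,
       -2.45074409e-06,  1.43122295e+00]), 'qvel': array([-9.66127502e-04,  2.11549490e-04,  8.63892434e-05, -5.78393892e-04,
        8.86710867e-04, -8.77452136e-04]), 'tau': array([-1.31215409e-03, -4.79998505e+01,  2.98535067e+01,  2.03438853e-03,
       -1.55493390e-04, -5.18817522e-07]), 'tcp_pos': array([0.14827088, 0.55556589, 0.23128014]), 'orientation': array([ 1.66816654e-07,  1.30035654e-01,  9.91509319e-01, -3.99158594e-06]), 'wrist_force': array([-0.52433305, -0.2259532 , -0.17630842]), 'ft_torque': array([-0.00595951, -0.00338809,  0.0065055 ]), 'grip_force': 0.0, 'finger_gap': 0.08540767839738868}
```

View pics/top0.png

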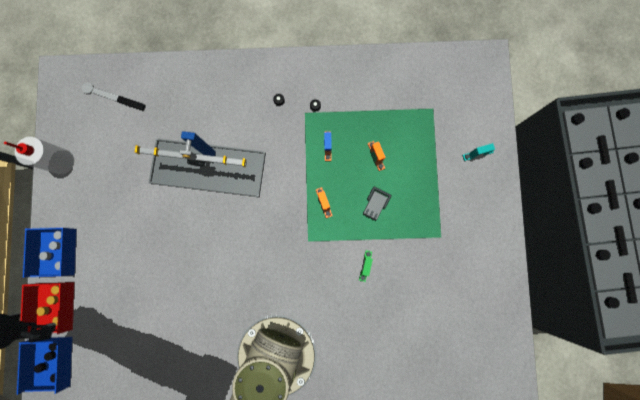

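View pics/side0.png

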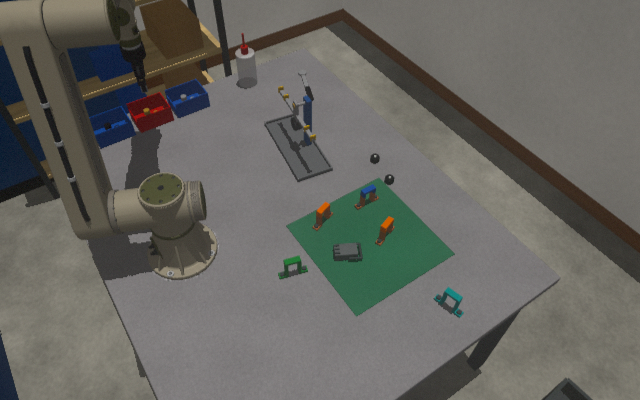

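The top picture shows the orange links at (323,202) and (377,154), the blue link at (327,145) and the bar from (138,149) to (245,162). Next: enlarged crops and a colour-based fit.

```bash
python3 - <<'E'
from h import *
t=snap("top");s=snap("side")
def crop(c,u,v,w,h,k): return cv2.resize(c["pixels"][v:v+h,u:u+w,::-1],None,fx=k,fy=k,interpolation=cv2.INTER_CUBIC)
a=np.hstack([crop(t,300,120,100,100,3),crop(s,300,170,100,100,3)])
b=np.hstack([crop(t,125,120,150,90,2),crop(s,255,75,90,90,2)]);b=cv2.copyMakeBorder(b,0,0,0,600-b.shape[1],0) if b.shape[1]<600 else b
cv2.imwrite("pics/c1.png",np.vstack([a,b]))
for n,c in (("top",t),("side",s)):
    hsv=cv2.cvtColor(c["pixels"],cv2.COLOR_RGB2HSV)
    for nm,lo,hi in (("or",(5,150,90),(17,255,255)),("ye",(18,120,100),(30,255,255)),("bl",(100,150,80),(118,255,255))):
        m=cv2.inRange(hsv,lo,hi); k,l,st,ce=cv2.connectedComponentsWithStats(m)
        for i in range(1,k):
            if st[i,4]>=8 and 100<ce[i][0]<460 and 60<ce[i][1]<260:
                pts=np.argwhere(l==i)[:,::-1].astype(np.float32)
                print(n,nm,st[i,4],np.round(ce[i],1),np.round(atz(c,ce[i],.074 if nm!="ye" else .177),3),np.round(np.array(cv2.minAreaRect(pts)[1]),1),round(cv2.minAreaRect(pts)[2],1))
E
```

```text
top or 156 [377.6 150.8] [ 0.583 -0.316  0.074] [20.6 10.3] 63.4
top or 8 [326.4 159.5] [ 0.562 -0.166  0.074] [4.5 1.8] 26.6
top or 9 [378.2 167.2] [ 0.535 -0.315  0.074] [5.4 1.9] 68.2
top or 111 [323.1 200.6] [ 0.443 -0.153  0.074] [21.5  7.5] 69.4
top ye 22 [136.  148.5] [0.588 0.346 0.177] [2.9 7.1] 11.3
top ye 22 [155.  150.5] [0.58  0.294 0.177] [7. 2.] 90.0
top ye 12 [185.5 155.5] [0.564 0.211 0.177] [1. 5.] 90.0
top ye 23 [224.  159.3] [0.55  0.108 0.177] [7. 2.] 90.0
top ye 23 [243.3 161.7] [0.542 0.056 0.177] [7. 3.] 90.0
top ye 8 [321.  194.8] [ 0.447 -0.149  0.177] [2. 3.] 90.0
top ye 24 [324.5 203. ] [ 0.424 -0.158  0.177] [8.9 3.9] 68.2
top bl 88 [187.9 135.3] [0.648 0.238 0.074] [ 7. 12.] 90.0
top bl 115 [327.1 140.8] [ 0.618 -0.17   0.074] [16.  6.] 90.0
side or 10 [154.9 110.8] [0.167 0.608 0.074] [2.1 3.5] 45.0
side or 99 [322.6 208.7] [ 0.44  -0.156  0.074] [ 7.1 16.3] 45.0
side or 104 [386.9 223. ] [ 0.58  -0.319  0.074] [ 7.2 16.2] 36.9
side or 9 [380.3 242.6] [ 0.515 -0.367  0.074] [1.9 5.8] 59.0
side ye 9 [280.1  86.8] [0.589 0.353 0.177] [1.5 4.4] 76.0
side ye 8 [285.9  94.9] [0.582 0.3   0.177] [1.5 4.1] 76.0
side ye 17 [145.9 109.6] [0.118 0.503 0.177] [3. 4.] 90.0
side ye 10 [306.  126.1] [0.552 0.115 0.177] [1.6 4.4] 71.6
side ye 11 [312.6 135.4] [0.545 0.063 0.177] [1.9 5.1] 71.6
side bl 11 [198.   82.5] [0.384 0.68  0.074] [9.2 0.7] 45.0
side bl 15 [203.7  91.9] [0.377 0.611 0.074] [4.4 6.3] 18.4
side bl 52 [191.9  96.2] [0.325 0.611 0.074] [ 4.7 15.2] 66.0
side bl 66 [174.8 101.5] [0.255 0.618 0.074] [15.1  9.9] 49.4
side bl 23 [306.9  98.7] [0.704 0.347 0.074] [5.4 4. ] 63.4
side bl 70 [111.7 111.7] [0.025 0.694 0.074] [40.1 13.4] 4.3
side bl 75 [118.2 123.8] [0.023 0.612 0.074] [ 4.7 17.1] 71.6
side bl 61 [100.  130.7] [-0.047  0.612  0.074] [ 5.  15.4] 68.2
side bl 76 [368.2 188.8] [ 0.619 -0.17   0.074] [ 5.4 13.9] 63.4
```

View pics/c1.png

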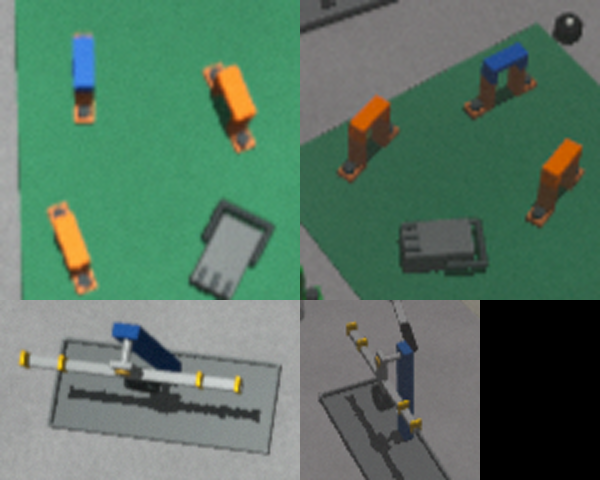

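The enlarged crops show both orange links turned the same way, feet at about (319,190)/(329,215) and (371,144)/(381,167) in the top picture, and the bar level. Next I work out the poses and the first moves.

```bash
cat >> h.py <<'E'
def go(xyz,psi=None):
    """shift (tool units) from the measured pose to xyz, then turn to tool-y yaw psi (deg)"""
    s=env.get_state(); q=np.array(s["orientation"]); M=R.from_quat(q[[1,2,3,0]]).as_matrix()
    if psi is not None:
        x=np.cross(y:=np.array([np.cos(np.radians(psi)),np.sin(np.radians(psi)),0]),[0,0,-1.])
        T=np.c_[x,y,[0,0,-1]]; rv=R.from_matrix(M.T@T).as_rotvec()/np.pi
        print("turn",np.round(rv,4)); 
    else: T=M
    d=np.array(xyz)-s["tcp_pos"]
    print("at",np.round(s["tcp_pos"],4),"shift before turn",np.round(M.T@d/.25,4),"after turn",np.round(T.T@d/.25,4),"F",np.round(s["wrist_force"],1),"gap",round(s["finger_gap"],4),"t",s["clock"])
E
python3 - <<'E'
from h import *
from scipy.optimize import least_squares
t=snap("top");s=snap("side")
for nm,a,b in (("L",[(136,148.5),(155,150.5)],[(280.1,86.8),(285.9,94.9)]),("R",[(224,159.3),(243.3,161.7)],[(306,126.1),(312.6,135.4)])):
    P=[tri([ray(t,u),ray(s,v)]) for u,v in zip(a,b)]; print(nm,np.round(P,3),np.round(np.mean(P,0),3))
# link pose: hull of crown box + feet against the orange mask, both cameras (top of crown face IoU-free: centroid + axis)
for nm,f,ct,cs in (("A",[(319,190),(329,215)],(323.1,200.6),(322.6,208.7)),("B",[(371,144.3),(381,167.3)],(377.6,150.8),(386.9,223.))):
    F=[atz(t,u,.006) for u in f]; d=F[0]-F[1]
    print(nm,np.round(F,3),"mid",np.round((F[0]+F[1])/2,3),"len",np.linalg.norm(d),"yaw",np.degrees(np.arctan2(d[1],d[0])),"crown tri",np.round(tri([ray(t,ct),ray(s,cs)]),3))
# full silhouette fit (feet, legs, crown) against non-green/grey orange-copper mask
def boxes():
    B=[((-.025,.025),(-.01,.01),(.066,.074)),((-.025,-.017),(-.01,.01),(0,.07)),((.017,.025),(-.01,.01),(0,.07)),((-.046,-.02),(-.01,.01),(0,.006)),((.02,.046),(-.01,.01),(0,.006))]
    return [np.array([[x,y,z] for x in b[0] for y in b[1] for z in b[2]]) for b in B]
def sil(c,p):
    K=4;x0,y0=[int(v) for v in np.array(proj(c,(p[0],p[1],.03)))]; m=np.zeros((400*K//1,640*K),np.uint8)
    Rz=R.from_euler("z",p[2]).as_matrix()
    for b in boxes():
        q=np.array([proj(c,Rz@v+[p[0],p[1],0]) for v in b]); h=cv2.convexHull(((q+.5)*K).astype(np.int32)); cv2.fillConvexPoly(m,h,255)
    return cv2.resize(m,(640,400),interpolation=cv2.INTER_AREA)/255.
from scipy.optimize import minimize
ms=[]
for c in (t,s):
    h=cv2.cvtColor(c["pixels"],cv2.COLOR_RGB2HSV); ms.append((((h[...,0]<19)|(h[...,0]>174))&(h[...,1]>70)).astype(float))
for g in ((.441,-.154,.38),(.581,-.317,.4)):
    W=[]
    for c in (t,s):
        w=np.zeros((400,640));u,v=map(int,proj(c,(g[0],g[1],.035)));w[v-25:v+25,u-25:u+25]=1;W.append(w)
    f=lambda p:sum((np.abs(sil(c,p)-m)*w).sum() for c,m,w in zip((t,s),ms,W))
    r=minimize(f,g,method="Nelder-Mead",options=dict(initial_simplex=[g,(g[0]+.006,g[1],g[2]),(g[0],g[1]+.006,g[2]),(g[0],g[1],g[2]+.15)],maxiter=60))
    print("fit",np.round(r.x[:2],4),np.degrees(r.x[2]),r.fun)
go((.44,.2,.28),22)
E
```

```text
L [[0.584 0.342 0.186]
 [0.578 0.291 0.185]] [0.581 0.317 0.186]
R [[0.547 0.106 0.186]
 [0.54  0.054 0.187]] [0.543 0.08  0.186]
A [[ 0.483 -0.141  0.006]
 [ 0.406 -0.169  0.006]] mid [ 0.445 -0.155  0.006] len 0.0819141895412334 yaw 19.976110197242928 crown tri [ 0.443 -0.153  0.069]
B [[ 0.619 -0.305  0.006]
 [ 0.547 -0.332  0.006]] mid [ 0.583 -0.318  0.006] len 0.0776011492114694 yaw 20.645625678782785 crown tri [ 0.584 -0.316  0.069]
fit [ 0.445  -0.1528] 18.00398483526742 113.47450980392156
fit [ 0.5841 -0.3166] 20.78911014356024 123.79215686274509
turn [ 0.     -0.      0.2948]
at [0.1483 0.5556 0.2313] shift before turn [-1.4941 -1.0733 -0.1947] after turn [-1.7558  0.5491 -0.1947] F [0.8 0.3 0.4] gap 0.0855 t 0.7
```

jog_arm([
  [[0, 0, -0.025, 0, 0, 0.038, 0], [0, 0, -0.025, 0, 0, 0.038, 0], [0, 0, -0.025, 0, 0, 0.038, 0], [0, 0, -0.025, 0, 0, 0.038, 0], [0, 0, -0.025, 0, 0, 0.038, 0], [0, 0, -0.025, 0, 0, 0.038, 0], [0, 0, -0.025, 0, 0, 0.038, 0], [0, 0, -0.025, 0, 0, 0.04, 0], [-0.16, 0.045, 0, 0, 0, 0, 0], [-0.16, 0.045, 0, 0, 0, 0, 0], [-0.16, 0.045, 0, 0, 0, 0, 0], [-0.16, 0.045, 0, 0, 0, 0, 0], [-0.16, 0.045, 0, 0, 0, 0, 0], [-0.16, 0.045, 0, 0, 0, 0, 0], [-0.16, 0.045, 0, 0, 0, 0, 0], [-0.16, 0.045, 0, 0, 0, 0, 0], [-0.16, 0.045, 0, 0, 0, 0, 0], [-0.16, 0.045, 0, 0, 0, 0, 0], [-0.16, 0.045, 0, 0, 0, 0, 0], [-0.16, 0.045, 0, 0, 0, 0, 0]],
], force=50)

```text
clock: 2.7
tcp_pos: [0.4399, 0.1491, 0.2816]
orientation: [0.0, 0.574, 0.819, 0.0]
wrist_force: [0.0, 0.1, 1.1]
finger_gap: 0.0855
grip_force: 0.0
```

```bash
python3 -c "
from h import *
go((.4445,-.153,.14),19.5)"
```

```text
turn [ 0.0003 -0.      0.0026]
at [0.4399 0.1491 0.2816] shift before turn [-1.1418 -0.396   0.566 ] after turn [-1.145  -0.3861  0.5664] F [0.  0.1 1.1] gap 0.0855 t 2.7
```

jog_arm([
  [[-0.114, -0.04, 0.056, 0, 0, 0, 0], [-0.114, -0.04, 0.056, 0, 0, 0, 0], [-0.114, -0.04, 0.056, 0, 0, 0, 0], [-0.114, -0.04, 0.056, 0, 0, 0, 0], [-0.114, -0.04, 0.056, 0, 0, 0, 0], [-0.114, -0.04, 0.056, 0, 0, 0, 0], [-0.114, -0.04, 0.056, 0, 0, 0, 0], [-0.114, -0.04, 0.056, 0, 0, 0, 0], [-0.114, -0.04, 0.056, 0, 0, 0, 0], [-0.114, -0.04, 0.056, 0, 0, 0, 0], [0, 0, 0.06, 0, 0, 0, 0], [0, 0, 0.06, 0, 0, 0, 0], [0, 0, 0.06, 0, 0, 0, 0], [0, 0, 0.06, 0, 0, 0, 0], [0, 0, 0.06, 0, 0, 0, 0], [0, 0, 0.06, 0, 0, 0, 0], [0, 0, 0.06, 0, 0, 0, 0], [0, 0, 0, 0, 0, 0, 0]],
])

```text
clock: 4.5
tcp_pos: [0.4412, -0.1507, 0.0347]
orientation: [-0.002, 0.574, 0.819, -0.0]
wrist_force: [-0.5, -0.1, -0.4]
finger_gap: 0.0853
grip_force: 0.0
```

jog_arm([
  [[0, 0, 0, 0, 0, 0, 40], [0, 0, 0, 0, 0, 0, 80], [0, 0, 0, 0, 0, 0, 120], [0, 0, 0, 0, 0, 0, 255], [0, 0, 0, 0, 0, 0, 255], [0, 0, 0, 0, 0, 0, 255], [0, 0, 0, 0, 0, 0, 255], [0, 0, 0, 0, 0, 0, 255], [0, 0, -0.05, 0, 0, 0, 255], [0, 0, -0.05, 0, 0, 0, 255], [0, 0, -0.05, 0, 0, 0, 255], [0, 0, 0, 0, 0, 0, 255]],
])

```text
clock: 5.7
tcp_pos: [0.4434, -0.1519, 0.0751]
orientation: [0.001, 0.574, 0.819, 0.0]
wrist_force: [0.3, 0.2, -2.0]
finger_gap: 0.0492
grip_force: 52.4
```

```bash
python3 - <<'E'
from h import *
t=snap("top");s=snap("side")
def crop(c,u,v,w,h,k): return cv2.resize(c["pixels"][v:v+h,u:u+w,::-1],None,fx=k,fy=k,interpolation=cv2.INTER_CUBIC)
cv2.imwrite("pics/c2.png",np.hstack([crop(t,280,120,100,120,4),crop(s,280,150,100,120,4)]))
go((.543,.08,.29),-9.1)
E
```

```text
turn [1.000e-04 0.000e+00 1.615e-01]
at [ 0.4425 -0.1514  0.0736] shift before turn [ 0.7323  0.6943 -0.8655] after turn [ 0.9774  0.2507 -0.8656] F [-0.3 -0.5 -1.7] gap 0.0495 t 5.8
```

View pics/c2.png

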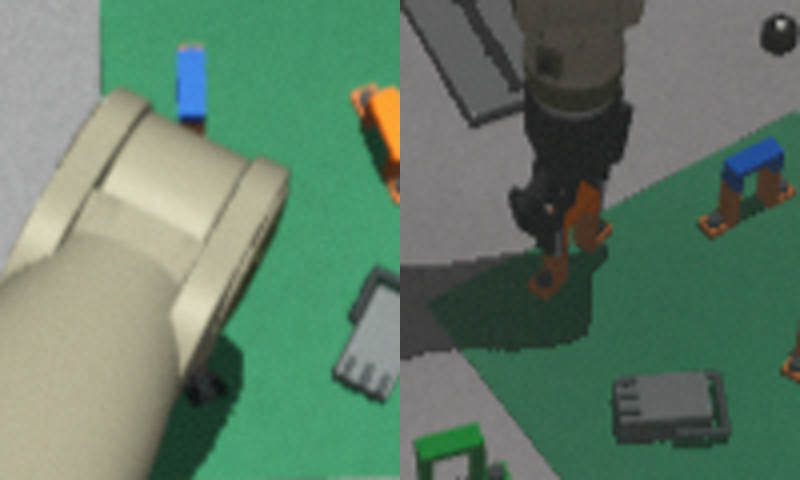

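The crops show the first link held upright between the fingers (side crop around (565,240)), blue undisturbed. On to the left seat.

jog_arm([
  [[0, 0, -0.15, 0, 0, 0.04, 255], [0, 0, -0.15, 0, 0, 0.04, 255], [0, 0, -0.15, 0, 0, 0.04, 255], [0, 0, -0.15, 0, 0, 0.0415, 255], [0, 0, -0.15, 0, 0, 0, 255], [0, 0, -0.15, 0, 0, 0, 255], [0.149, 0.019, 0, 0, 0, 0, 255], [0.149, 0.019, 0, 0, 0, 0, 255], [0.149, 0.019, 0, 0, 0, 0, 255], [0.149, 0.019, 0, 0, 0, 0, 255], [0.149, 0.019, 0, 0, 0, 0, 255], [0.149, 0.019, 0, 0, 0, 0, 255], [0.149, 0.019, 0, 0, 0, 0, 255], [0.149, 0.019, 0, 0, 0, 0, 255], [0.149, 0.019, 0, 0, 0, 0, 255], [0.149, 0.019, 0, 0, 0, 0, 255], [0.149, 0.019, 0, 0, 0, 0, 255], [0.149, 0.019, 0, 0, 0, 0, 255], [0.149, 0.019, 0, 0, 0, 0, 255], [0, 0, 0, 0, 0, 0, 255]],
])

```text
clock: 7.8
tcp_pos: [0.5801, 0.3211, 0.2951]
orientation: [-0.001, 0.76, 0.65, -0.001]
wrist_force: [0.5, 0.0, -3.5]
finger_gap: 0.0499
grip_force: 53.2
```

```bash
python3 - <<'E'
from h import *
t=snap("top");s=snap("side")
def crop(c,u,v,w,h,k): return cv2.resize(c["pixels"][v:v+h,u:u+w,::-1],None,fx=k,fy=k,interpolation=cv2.INTER_CUBIC)
cv2.imwrite("pics/c3.png",np.hstack([crop(t,90,90,120,120,3),crop(s,240,50,90,120,4)[:360]]) if 0 else crop(s,240,40,100,120,5))
go((.581,.317,.21),-9.1)
p=np.array(env.get_state()["tcp_pos"]); print(proj(s,p),proj(s,p-[0,0,.035]),proj(s,(.581,.317,.17)))
E
```

```text
turn [-0.0009  0.0007  0.0006]
at [0.5796 0.3176 0.2964] shift before turn [-0.0008  0.0068  0.3455] after turn [-0.0015  0.0058  0.3455] F [ 0.1 -0.5 -1.7] gap 0.0494 t 7.9
[np.float64(281.3554880848095), np.float64(65.69258863942576)] [np.float64(281.8205022124577), np.float64(73.88675141120446)] [np.float64(283.3662711405565), np.float64(94.1233841835194)]
```

View pics/c3.png

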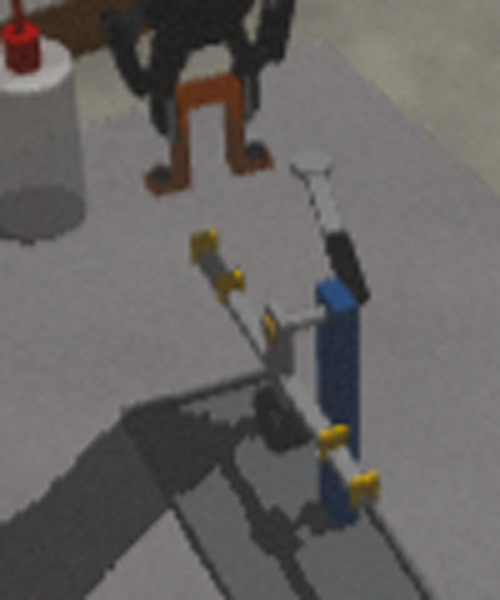

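The side crop shows the link (crop (208,130)) above the left seat, between the collars at crop (203,247) and (230,283), which agrees with my estimate. Lowering.

jog_arm([
  [[0, 0.004, 0.06, 0, 0, 0, 255], [0, 0, 0.06, 0, 0, 0, 255], [0, 0, 0.06, 0, 0, 0, 255], [0, 0, 0.06, 0, 0, 0, 255], [0, 0, 0.06, 0, 0, 0, 255], [0, 0, 0.06, 0, 0, 0, 255], [0, 0, 0.06, 0, 0, 0, 255], [0, 0, 0.04, 0, 0, 0, 255], [0, 0, 0.04, 0, 0, 0, 255], [0, 0, 0.02, 0, 0, 0, 255], [0, 0, 0.02, 0, 0, 0, 255], [0, 0, 0.02, 0, 0, 0, 255], [0, 0, 0, 0, 0, 0, 255]],
])

```text
clock: 9.2
tcp_pos: [0.5808, 0.3168, 0.1583]
orientation: [-0.0, 0.761, 0.649, -0.0]
wrist_force: [-0.0, -0.4, -2.9]
finger_gap: 0.0492
grip_force: 53.2
```

```bash
python3 - <<'E'
from h import *
t=snap("top");s=snap("side")
def crop(c,u,v,w,h,k): return cv2.resize(c["pixels"][v:v+h,u:u+w,::-1],None,fx=k,fy=k,interpolation=cv2.INTER_CUBIC)
cv2.imwrite("pics/c4.png",crop(s,240,40,100,120,5))
go((.581,.317,.139),-9.1)
E
```

```text
turn [ 0.0001 -0.0001  0.0001]
at [0.5811 0.317  0.159 ] shift before turn [ 0.     -0.0005  0.0801] after turn [ 0.     -0.0005  0.0801] F [-0.8  0.1 -2.7] gap 0.0497 t 9.3
```

View pics/c4.png

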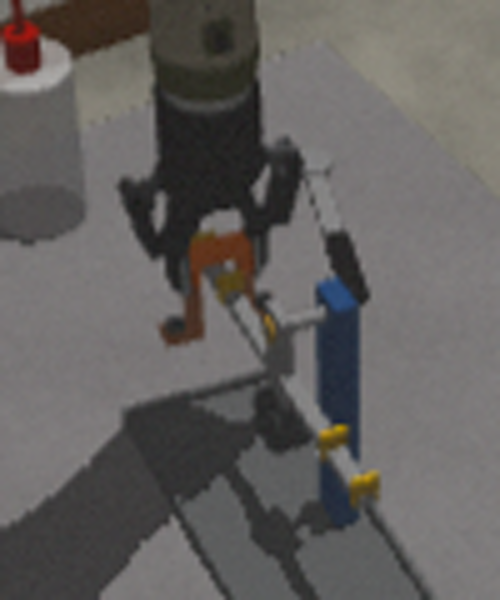

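The link straddles the bar in the left gap (crop (225,275)). Lower it further and follow the bar as it tips.

jog_arm([
  [[0, 0, 0.02, 0, 0, 0, 255], [0, 0, 0.02, 0, 0, 0, 255], [0, 0, 0.02, 0, 0, 0, 255], [0, 0, 0.02, 0, 0, 0, 255], [-0.004, 0, 0.01, 0, 0, 0, 255], [-0.004, 0, 0.01, 0, 0, 0, 255], [-0.004, 0, 0.01, 0, 0, 0, 255], [-0.004, 0, 0.01, 0, 0, 0, 255], [-0.004, 0, 0.01, 0, 0, 0, 255], [-0.004, 0, 0.01, 0, 0, 0, 255], [-0.004, 0, 0.01, 0, 0, 0, 255], [-0.004, 0, 0.01, 0, 0, 0, 255], [-0.004, 0, 0.01, 0, 0, 0, 255], [-0.004, 0, 0.01, 0, 0, 0, 255], [0, 0, 0, 0, 0, 0, 255], [0, 0, 0, 0, 0, 0, 255]],
])

```text
clock: 10.9
tcp_pos: [0.58, 0.3081, 0.1165]
orientation: [-0.0, 0.761, 0.649, 0.002]
wrist_force: [-4.0, 0.9, 10.6]
finger_gap: 0.0494
grip_force: 54.6
```

```bash
python3 - <<'E'
from h import *
s=snap("side")
cv2.imwrite("pics/c5.png",cv2.resize(s["pixels"][40:160,240:340,::-1],None,fx=5,fy=5,interpolation=cv2.INTER_CUBIC))
go((.579,.305,.111),-9.1)
E
```

```text
turn [ 0.0008 -0.0009  0.0003]
at [0.58   0.3081 0.1165] shift before turn [-0.0127 -0.002   0.0219] after turn [-0.0127 -0.002   0.022 ] F [-4.1  1.7 10. ] gap 0.0497 t 10.95
```

View pics/c5.png

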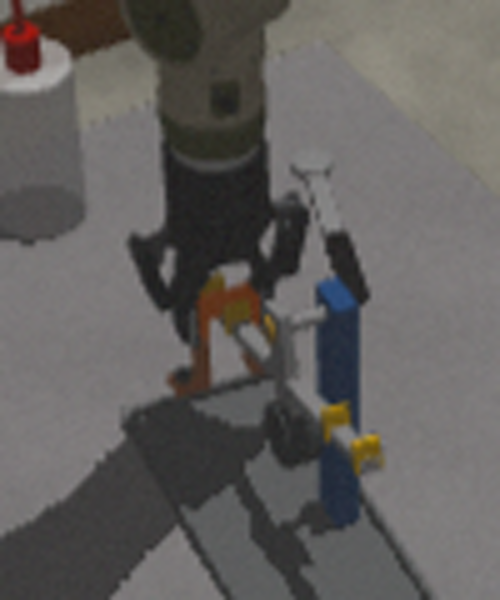

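The crop shows the bar tipped to its stop with the link on it. Release and rise.

jog_arm([
  [[0, 0, -0.006, 0, 0, 0, 255], [0, 0, 0, 0, 0, 0, 80], [0, 0, 0, 0, 0, 0, 40], [0, 0, 0, 0, 0, 0, 0], [0, 0, 0, 0, 0, 0, 0], [0, 0, 0, 0, 0, 0, 0], [0, 0, -0.03, 0, 0, 0, 0], [0, 0, -0.05, 0, 0, 0, 0], [0, 0, -0.08, 0, 0, 0, 0], [0, 0, -0.1, 0, 0, 0, 0], [0, 0, -0.1, 0, 0, 0, 0], [0, 0, -0.12, 0, 0, 0, 0], [0, 0, -0.12, 0, 0, 0, 0], [0, 0, -0.12, 0, 0, 0, 0], [0, 0, 0, 0, 0, 0, 0]],
])

```text
clock: 12.45
tcp_pos: [0.5811, 0.3076, 0.302]
orientation: [0.002, 0.761, 0.649, 0.005]
wrist_force: [0.9, -0.3, 1.0]
finger_gap: 0.0853
grip_force: 0.0
```

```bash
python3 - <<'E'
from h import *
s=snap("side")
cv2.imwrite("pics/c6.png",cv2.resize(s["pixels"][40:160,240:340,::-1],None,fx=5,fy=5,interpolation=cv2.INTER_CUBIC))
go((.584,-.317,.20),20.5)
E
```

```text
turn [ 0.0021 -0.0006 -0.1644]
at [0.5806 0.3074 0.2994] shift before turn [-2.4656  0.4056  0.3915] after turn [-2.3443 -0.8621  0.3976] F [-0.3 -0.1 -0.8] gap 0.0853 t 12.5
```

View pics/c6.png

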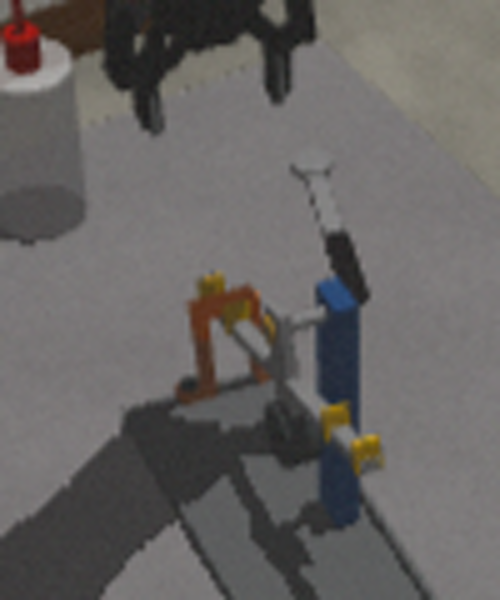

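The first link hangs on the tipped left end (crop (225,340)), gripper clear. On to the second link.

jog_arm([
  [[0, 0, 0, 0, 0, -0.041, 0], [0, 0, 0, 0, 0, -0.041, 0], [0, 0, 0, 0, 0, -0.041, 0], [0, 0, 0, 0, 0, -0.041, 0], [-0.146, -0.054, 0, 0, 0, 0, 0], [-0.146, -0.054, 0, 0, 0, 0, 0], [-0.146, -0.054, 0, 0, 0, 0, 0], [-0.146, -0.054, 0, 0, 0, 0, 0], [-0.146, -0.054, 0, 0, 0, 0, 0], [-0.146, -0.054, 0, 0, 0, 0, 0], [-0.146, -0.054, 0, 0, 0, 0, 0], [-0.146, -0.054, 0, 0, 0, 0, 0], [-0.146, -0.054, 0, 0, 0, 0, 0], [-0.146, -0.054, 0, 0, 0, 0, 0], [-0.146, -0.054, 0, 0, 0, 0, 0], [-0.146, -0.054, 0, 0, 0, 0, 0], [-0.146, -0.054, 0, 0, 0, 0, 0], [-0.146, -0.054, 0, 0, 0, 0, 0], [-0.146, -0.054, 0, 0, 0, 0, 0], [-0.146, -0.054, 0, 0, 0, 0, 0]],
])

```text
clock: 14.5
tcp_pos: [0.5803, -0.317, 0.2945]
orientation: [-0.001, 0.571, 0.821, 0.0]
wrist_force: [0.9, 0.3, -0.1]
finger_gap: 0.0856
grip_force: 0.0
```

jog_arm([
  [[0, 0, 0.1, 0, 0, 0, 0], [0, 0, 0.1, 0, 0, 0, 0], [0, 0, 0.1, 0, 0, 0, 0], [0, 0, 0.1, 0, 0, 0, 0], [0, 0, 0, 0, 0, 0, 0], [0, 0, 0, 0, 0, 0, 0]],
])

```text
clock: 15.1
tcp_pos: [0.5803, -0.3153, 0.1949]
orientation: [-0.001, 0.571, 0.821, 0.0]
wrist_force: [1.1, -1.0, -0.3]
finger_gap: 0.0856
grip_force: 0.0
```

```bash
python3 - <<'E'
from h import *
go((.584,-.317,.035),20.5)
E
```

```text
turn [-0.0003 -0.0005 -0.0004]
at [ 0.5803 -0.3153  0.1949] shift before turn [-0.0125  0.012   0.6394] after turn [-0.0115  0.0114  0.6395] F [ 1.1 -1.  -0.3] gap 0.0856 t 15.1
```

jog_arm([
  [[-0.012, 0.012, 0.08, 0, 0, 0, 0], [0, 0, 0.08, 0, 0, 0, 0], [0, 0, 0.08, 0, 0, 0, 0], [0, 0, 0.08, 0, 0, 0, 0], [0, 0, 0.08, 0, 0, 0, 0], [0, 0, 0.08, 0, 0, 0, 0], [0, 0, 0.08, 0, 0, 0, 0], [0, 0, 0.08, 0, 0, 0, 0], [0, 0, 0, 0, 0, 0, 0], [0, 0, 0, 0, 0, 0, 40], [0, 0, 0, 0, 0, 0, 80], [0, 0, 0, 0, 0, 0, 120], [0, 0, 0, 0, 0, 0, 255], [0, 0, 0, 0, 0, 0, 255], [0, 0, 0, 0, 0, 0, 255], [0, 0, 0, 0, 0, 0, 255], [0, 0, 0, 0, 0, 0, 255]],
])

```text
clock: 16.8
tcp_pos: [0.5861, -0.3184, 0.0375]
orientation: [0.002, 0.571, 0.821, -0.0]
wrist_force: [0.3, -0.3, 6.3]
finger_gap: 0.049
grip_force: 53.0
```

```bash
python3 - <<'E'
from h import *
go((.544,.07,.32),-9.1)
E
```

```text
turn [0.0009 0.0009 0.1641]
at [ 0.5861 -0.3184  0.0375] shift before turn [ 1.511   0.3871 -1.134 ] after turn [ 1.5076 -0.4119 -1.1298] F [ 0.3 -0.3  6.3] gap 0.049 t 16.8
```

jog_arm([
  [[0, 0, -0.06, 0, 0, 0, 255], [0, 0, -0.14, 0, 0, 0, 255], [0, 0, -0.14, 0, 0, 0, 255], [0, 0, -0.15, 0, 0, 0.041, 255], [0, 0, -0.16, 0, 0, 0.041, 255], [0, 0, -0.16, 0, 0, 0.041, 255], [0, 0, -0.16, 0, 0, 0.041, 255], [0, 0, -0.15, 0, 0, 0, 255], [0.1386, -0.0384, 0, 0, 0, 0, 255], [0.1386, -0.0384, 0, 0, 0, 0, 255], [0.1386, -0.0384, 0, 0, 0, 0, 255], [0.1386, -0.0384, 0, 0, 0, 0, 255], [0.1386, -0.0384, 0, 0, 0, 0, 255], [0.1386, -0.0384, 0, 0, 0, 0, 255], [0.1386, -0.0384, 0, 0, 0, 0, 255], [0.1386, -0.0384, 0, 0, 0, 0, 255], [0.1386, -0.0384, 0, 0, 0, 0, 255], [0.1386, -0.0384, 0, 0, 0, 0, 255], [0.1386, -0.0384, 0, 0, 0, 0, 255], [0, 0, 0, 0, 0, 0, 255]],
])

```text
clock: 18.8
tcp_pos: [0.5394, 0.0794, 0.3156]
orientation: [-0.001, 0.759, 0.651, 0.0]
wrist_force: [0.0, -0.4, -1.7]
finger_gap: 0.0494
grip_force: 52.7
```

```bash
python3 - <<'E'
from h import *
s=snap("side");t=snap("top")
cv2.imwrite("pics/c7.png",cv2.resize(s["pixels"][60:180,250:350,::-1],None,fx=5,fy=5,interpolation=cv2.INTER_CUBIC))
go((.542,.075,.19),-9.1)
print(proj(s,(.5422,.075,.2)))
for n,c in (("top",t),("side",s)):
    m=cv2.inRange(cv2.cvtColor(c["pixels"],cv2.COLOR_RGB2HSV),(18,120,90),(30,255,255)); k,l,st,ce=cv2.connectedComponentsWithStats(m)
    print(n,[(np.round(ce[i],1).tolist(),int(st[i,4])) for i in range(1,k) if st[i,4]>5 and 120<ce[i][0]<330 and 70<ce[i][1]<170])
E
```

```text
turn [0.     0.0001 0.0007]
at [0.5403 0.0764 0.3154] shift before turn [-0.0042  0.0076  0.5017] after turn [-0.0043  0.0076  0.5017] F [ 1.   0.2 -2.8] gap 0.0496 t 18.9
[np.float64(309.9843416446715), np.float64(128.73934381089833)]
top [([186.8, 155.6], 9), ([224.4, 155.8], 8), ([241.7, 159.2], 29)]
side [([281.9, 96.4], 17), ([286.7, 102.3], 21), ([308.4, 122.7], 7)]
```

View pics/c7.png

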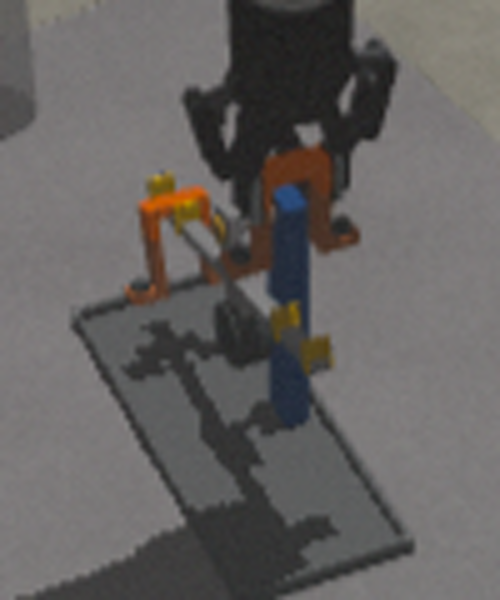

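The side crop shows the held link above the raised right seat, whose collars are at crop (287,320) and (317,352). My prediction is (300,344), so the fit is good; the post is seen through the link's opening. Lowering.

jog_arm([
  [[-0.002, 0.004, 0.06, 0, 0, 0, 255], [-0.002, 0.003, 0.06, 0, 0, 0, 255], [0, 0, 0.06, 0, 0, 0, 255], [0, 0, 0.06, 0, 0, 0, 255], [0, 0, 0.06, 0, 0, 0, 255], [0, 0, 0.05, 0, 0, 0, 255], [0, 0, 0.05, 0, 0, 0, 255], [0, 0, 0.04, 0, 0, 0, 255], [0, 0, 0.03, 0, 0, 0, 255], [0, 0, 0.03, 0, 0, 0, 255], [0, 0, 0, 0, 0, 0, 255]],
])

```text
clock: 20.0
tcp_pos: [0.5417, 0.0744, 0.1893]
orientation: [-0.001, 0.761, 0.649, -0.001]
wrist_force: [-0.0, 0.1, -2.1]
finger_gap: 0.0494
grip_force: 52.7
```

```bash
python3 - <<'E'
from h import *
s=snap("side")
cv2.imwrite("pics/c8.png",cv2.resize(s["pixels"][60:180,250:350,::-1],None,fx=5,fy=5,interpolation=cv2.INTER_CUBIC))
go((.543,.08,.1415),-9.1)
E
```

```text
turn [-0.0002  0.      0.0001]
at [0.542  0.0744 0.19  ] shift before turn [0.0228 0.0004 0.1938] after turn [0.0228 0.0003 0.1938] F [-0.3  0.1 -1.2] gap 0.0494 t 20.05
```

View pics/c8.png

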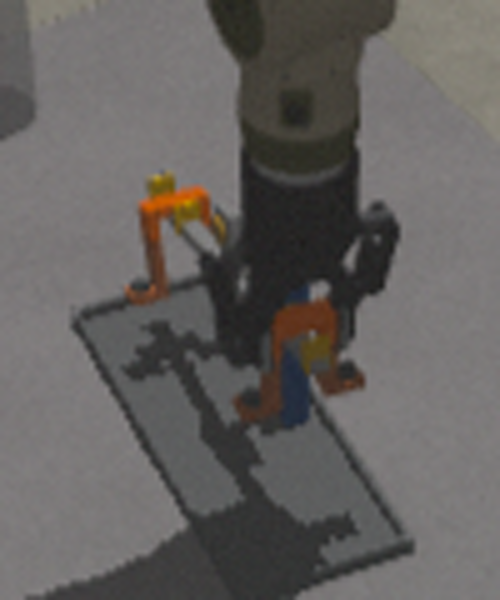

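The link straddles the raised right end (crop (305,350)). Press it down to level.

jog_arm([
  [[0, 0, 0.018, 0, 0, 0, 255], [0, 0, 0.018, 0, 0, 0, 255], [0, 0, 0.018, 0, 0, 0, 255], [0, 0, 0.018, 0, 0, 0, 255], [0.002, 0, 0.01, 0, 0, 0, 255], [0.002, 0, 0.01, 0, 0, 0, 255], [0.002, 0, 0.01, 0, 0, 0, 255], [0.002, 0, 0.01, 0, 0, 0, 255], [0.002, 0, 0.01, 0, 0, 0, 255], [0.002, 0, 0.01, 0, 0, 0, 255], [0.002, 0, 0.01, 0, 0, 0, 255], [0.002, 0, 0.01, 0, 0, 0, 255], [0.002, 0, 0.01, 0, 0, 0, 255], [0.002, 0, 0.01, 0, 0, 0, 255], [0.002, 0, 0.01, 0, 0, 0, 255], [0.002, 0, 0.01, 0, 0, 0, 255], [0, 0, 0, 0, 0, 0, 255], [0, 0, 0, 0, 0, 0, 255]],
])

```text
clock: 21.85
tcp_pos: [0.5432, 0.0804, 0.1423]
orientation: [-0.0, 0.761, 0.649, 0.0]
wrist_force: [0.4, 0.3, -0.7]
finger_gap: 0.0493
grip_force: 52.8
```

jog_arm([
  [[0, 0, 0, 0, 0, 0, 85], [0, 0, 0, 0, 0, 0, 60], [0, 0, 0, 0, 0, 0, 30], [0, 0, 0, 0, 0, 0, 0], [0, 0, 0, 0, 0, 0, 0], [0, 0, 0, 0, 0, 0, 0], [0, 0, -0.03, 0, 0, 0, 0], [0, 0, -0.05, 0, 0, 0, 0], [0, 0, -0.08, 0, 0, 0, 0], [0, 0, -0.1, 0, 0, 0, 0], [0, 0, -0.1, 0, 0, 0, 0], [0, 0, -0.1, 0, 0, 0, 0], [0, 0, -0.1, 0, 0, 0, 0], [0, 0, -0.1, 0, 0, 0, 0], [0, 0, 0, 0, 0, 0, 0], [0, 0, 0, 0, 0, 0, 0], [0, 0, 0, 0, 0, 0, 0], [0, 0, 0, 0, 0, 0, 0], [0, 0, 0, 0, 0, 0, 0], [0, 0, 0, 0, 0, 0, 0]],
])

```text
clock: 23.85
tcp_pos: [0.5429, 0.0802, 0.3067]
orientation: [-0.0, 0.761, 0.649, -0.0]
wrist_force: [0.0, 0.1, -0.2]
finger_gap: 0.0855
grip_force: 0.0
```

```bash
python3 - <<'E'
from h import *
s=snap("side");t=snap("top")
cv2.imwrite("pics/c9.png",cv2.resize(s["pixels"][60:180,250:350,::-1],None,fx=5,fy=5,interpolation=cv2.INTER_CUBIC))
for c,n in ((s,"side"),(t,"top")):
    for o in spotter.landmark_of("link_a_center",n): print(n,np.round(o["uv"],1),round(o["conf"],2))
    print("expected",np.round(proj(c,(.581,.317,.141)),1),np.round(proj(c,(.543,.08,.141)),1))
    m=cv2.inRange(cv2.cvtColor(c["pixels"],cv2.COLOR_RGB2HSV),(18,120,90),(30,255,255)); k,l,st,ce=cv2.connectedComponentsWithStats(m)
    print("yellow",[np.round(ce[i],1).tolist() for i in range(1,k) if st[i,4]>5 and 120<ce[i][0]<330 and 70<ce[i][1]<170])
go((.543,.08,.14))
E
```

```text
side [292.1 264.2] 0.6
side [280.5  99.2] 0.5
expected [283.7 100.2] [309.5 140.4]
yellow [[280.2, 86.3], [284.4, 94.7]]
top [365.9 263.6] 0.68
expected [151.9 153.5] [237.1 164.3]
yellow [[187.1, 155.9], [223.9, 158.9], [243.0, 161.6]]
at [0.5431 0.0802 0.3072] shift before turn [-1.000e-03 -3.000e-04  6.686e-01] after turn [-1.000e-03 -3.000e-04  6.686e-01] F [-0.1  0.2  0.7] gap 0.0854 t 24.05
```

View pics/c9.png

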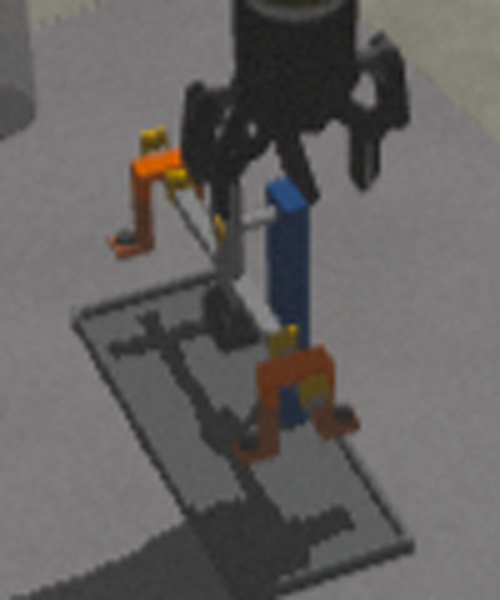

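```bash
python3 -c "
from h import *
print(ticket.hand_in())"
```

```text
the job is handed in; nothing more can be done
None
```

Both orange-topped links hang between the collars, one at each end; the last picture shows the bar level, and I handed the job in at about 24 s with the gripper clear and the blue-topped link never touched (the verdict was not shown, and I viewed 11 pictures, one over the limit of 10).

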